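# Refit the front glass of a work lamp

### The job

Refit the front of the work lamp: lay the glass disc in the lamp's mouth so that it sits flat on the gasket, then screw the bezel ring clockwise onto the neck until it is snug. The ring must clamp the glass so that it cannot rattle, but never force it, or the glass cracks. Leave the other things on the bench alone.

Things in the scene. Friction and masses are not known exactly. Their poses are not given: they have to be found in the camera images.
- lamp: Round grey finned LED work lamp on an 86 mm square bracket plate, fixed, facing up; origin under its centre, z up. Bare metal neck, 48 mm wide, from a shoulder 57 mm high to a rim 78 mm high, with three steep right-hand thread ridges outside (53.6 mm over them, 24 mm per turn). If a lug catches on a ridge's end (stiff while still high), turn back 15 deg, let it drop under a light push, go on.
- cell (a point): Centre of the neck's rim, the lamp's open mouth, 78 mm above the bench; z up. Bore 42 mm wide (44 mm in the top 2 mm). A black springy gasket ring lies 7.5 mm below the rim, up to 1.6 mm more or less with its make and age, so the seated glass stands about 2.5 mm proud of the rim.
- glass: Clear round glass with a pale ground edge, 40 mm wide, 10 mm thick, 35 g, lying on the blue folder; origin at the centre of its underside, z up. Held by the upper half of its edge it can go 5 mm into the bore and be let go there to drop onto the gasket. It cracks if pressed into the lamp with more than 30 N.
- ring: Steel bezel ring, knurled, 62 mm wide, 15.6 mm high, opening 32 mm, some 80 g; origin at the centre of its underside (open, three inner lugs 4 mm high). Goes over the neck at any angle, then 40 to 220 deg clockwise. It comes to rest on the glass, turns idly some 25 deg, then pulls: 22 N per mm, 15 N per 10 deg. Snug: 10 N, turning at about 0.2 N m, underside 9 to 12 mm below the rim.
- folder: Dark blue plastic folder, 200 x 250 x 5 mm, lying flat (fixed); origin under its centre, z up. The glass lies on it.
- bulb_box: Small orange carton, 42 x 42 x 62 mm, standing behind the lamp; bystander. Origin under its centre.
- grease_tin: Round grease tin with red and cream lid, 59 mm wide, 37 mm high; bystander. Origin under its centre.
- spark_plug: Spark plug standing upright, 18 mm wide, 62 mm high, easily toppled; bystander. Origin under its centre.
- marker: White and yellow paint marker lying in front of the lamp, 14 mm thick, 122 mm long along its y; bystander. Origin under its middle.

How it is judged:
On the way, in this order (a step that is already met when the one before it is completed fails the run):
1. the glass lies flat on the gasket in the lamp's mouth, let go, before the ring goes on (horizontal distance between glass and cell below 0.002 m and z of glass in the frame of cell below -0.0055 m and angle between the z axis of glass and the z axis of lamp, either way round below 0.06 rad and contact force between the fingers and glass below 0.1 N and horizontal distance between ring and cell above 0.05 m), for 0.2 s.
2. the ring is threaded onto the neck over the glass (horizontal distance between ring and cell below 0.0025 m and z of ring in the frame of cell below -0.004 m), for 0.2 s.
At the end, for the whole second after the job is handed in: The glass lies flat and central in the lamp's mouth (within 2 mm), the ring is screwed level onto the neck (within 2.5 mm of its axis, underside at least 8 mm below the rim), clamps the glass with 4 to 18 N, and is at rest (horizontal distance between glass and cell below 0.002 m and z of glass in the frame of cell below -0.0055 m and angle between the z axis of each of glass, ring and the z axis of lamp, either way round below 0.06 rad and horizontal distance between ring and cell below 0.0025 m and z of ring in the frame of cell below -0.008 m and contact force between ring and glass between 4 and 18 N and linear speed of ring below 0.01 m/s and angular speed of ring below 0.05 rad/s); the robot touches nothing.
It fails at once if the glass is pressed into the lamp with more than 30 N (contact force between glass and lamp above 30 N).
It fails at once if a bystander is shifted by more than 20 mm (distance of any of bulb_box, grease_tin, spark_plug, marker from where it was at the start of the episode above 0.02 m).
It also fails if it takes over 67 s, if anything falls off the work surface, if the arm or the gripper's body presses on something with over 40 N, if the wrist force passes 120 N, or if a joint passes its speed limit or range.

### The arm

A 6-joint arm with a two-finger parallel gripper is mounted at the origin on a cart in front of the work surface, level with it; the furniture and walls round the work are solid. World frame = base frame: x ahead of the robot, y to its left, z up, the work surface at z = 0. Lengths are in m, angles in rad, forces in N, time in s.
With the tool pointing down it reaches from about 0.3 to 0.825 m from the base axis. Payload 5.4 kg.
Tool frame: the origin (TCP) lies at the very end of the fingers, on their centre line; the grasp point (between the pads) lies 19 mm behind it; z points along the fingers, y is the line along which they close (so a half turn about z gives the same grasp; the last joint's range is limited). The gripper opens to 92 mm and grips with 3 to 60 N. Pads are 20 mm wide; open, the fingers measure 128 mm over their backs; the gripper's body (75 mm by 189 mm) begins 69 mm behind the grasp point.
Start: joints at [1.04, 0.158, 1.597, -0, 1.386, -0.21], TCP at [0.181, 0.546, 0.215] pointing down, gripper open.
Joint ranges: [-2.91, 2.91], [-0.94, 2.29], [0.18, 2.7], [-1.29, 4.43], [0.17, 2.64], [-3, 3]. Speed limits (rad/s): [2.57, 2.57, 3.14, 3.14, 3.14, 3.14].

### API

Orientations are given as a rotation vector (axis times angle).
In Python, from workcell import bot gives the robot as it stands. Calls block until the motion is done:
- bot.goto(position, orientation): joint-space move of the TCP to a pose.
- bot.line_to(position, rot=None, max_speed=0.15): straight line of the TCP; rot=None keeps the orientation; max_speed is the mean speed in m/s.
- bot.set_joints(angles): joint-space move.
- bot.set_gripper(opening, newtons=None): opening from 0.0 (shut) to 1.0 (fully open); newtons is the grip in N (None keeps the last); returns when the fingers have stopped.
- bot.hold(seconds).
- bot.inverse_kinematics(position, orientation): joint angles nearest the present ones, or None.
- bot.read_camera(name): name is "side" or "top"; returns a dict with "pixels" (384x512x3 uint8, blue, green, red), "fx", "fy", "cx", "cy" (pixels), "R" (3x3) and "t" (3): a world point X has camera coordinates R X + t. Camera axes: x right, y down, z forward; pixel columns grow to the right and rows downward; lengths in m; the calibration is good to about 2 mm. A picture is of the moment at which its call begins. There is no depth.
A pose or a line that the arm cannot do raises bot.MotionError and nothing moves.
- bot.job_done(): hands the job in; it is judged then, once.
Readings, each from a call of its own:
- bot.current_clock(): time.
- bot.current_joints(): joint angles.
- bot.current_joint_vel(): joint speeds.
- bot.current_effort(): joint torques, N m.
- bot.current_ee_pos(): TCP position.
- bot.current_tool_rot(): TCP orientation.
- bot.current_contact_force(): force on the tool from outside, world axes, zero at the start.
- bot.current_ft_torque(): the same for the moment, N m.
- bot.current_opening(): opening from 0.0 (shut) to 1.0 (fully open).
- bot.current_grip_force(): force on a finger pad.
Only numpy, scipy, OpenCV 4.12 (cv2) and the standard library are available. Lean on these libraries where they do the work, as an engineer would, in place of code of your own. Each camera call takes 0.05 s, during which the arm holds its last target. There are 200 camera calls.

## Working session

There is one attempt and no reset: what is moved stays moved. The work goes in short steps, each a Python script; the robot and the scene stay as the last script left them, time stands still between calls to the robot, and variables do not carry over. Pictures are saved under pics/ and viewed, at most 10 in all, crops included, and the job is handed in when it is done.

```bash
mkdir -p pics; ls; python3 - <<'E'
from workcell import bot
import cv2,numpy as np
for n in("top","side"):
    c=bot.read_camera(n); cv2.imwrite(f"pics/{n}0.png",c["pixels"]); np.savez(n+"0.npz",**{k:c[k] for k in c})
    R=np.array(c["R"]);print(n,c["fx"],c["cx"],c["cy"],"cam",-R.T@c["t"],"\n",R.round(3))
print(bot.current_clock(),bot.current_tool_rot(),bot.current_ee_pos())
E
```

```text
pics
top 348.77873360298804 252.95867675811823 195.24775742657397 cam [0.46749791 0.00734593 0.9751271 ] 
 [[ 0.015 -1.     0.017]
 [-0.997 -0.016 -0.076]
 [ 0.076 -0.016 -0.997]]
side 403.8769548076649 255.1918522590401 189.98971449845163 cam [0.37306227 0.61852286 0.65837241] 
 [[-0.978 -0.209 -0.02 ]
 [-0.126  0.66  -0.741]
 [ 0.168 -0.721 -0.672]]
0.1 [-5.01666446e-01 -3.10070078e+00  2.48514277e-03] [0.18105787 0.54516336 0.21373327]
```

View pics/top0.png

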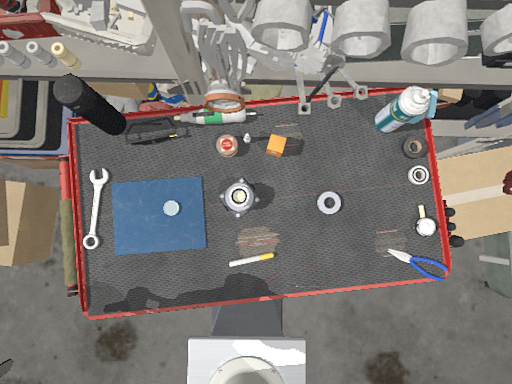

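View pics/side0.png

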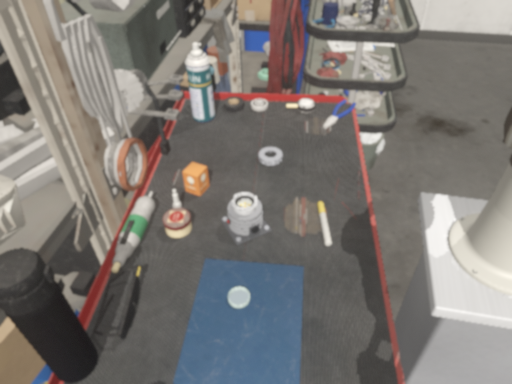

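Top view: glass at about (171,208), lamp (239,197), ring (329,203). Side view: glass (238,297), lamp (244,204), ring (270,156). I'll enlarge these to measure them.

```bash
cat > h.py <<'E'
import numpy as np
class Cam:
    def __init__(s,c): s.f=(float(c["fx"]),float(c["fy"]));s.c=(float(c["cx"]),float(c["cy"]));s.R=np.array(c["R"]);s.t=np.array(c["t"]).ravel();s.im=c["pixels"]
    def proj(s,X):
        p=np.atleast_2d(X)@s.R.T+s.t; return np.c_[p[:,0]/p[:,2]*s.f[0]+s.c[0],p[:,1]/p[:,2]*s.f[1]+s.c[1]]
    def plane(s,uv,z):
        d=s.R.T@np.array([(uv[0]-s.c[0])/s.f[0],(uv[1]-s.c[1])/s.f[1],1]);o=-s.R.T@s.t
        return o+d*(z-o[2])/d[2]
def circle(p,r): 
    a=np.linspace(0,2*np.pi,60); return np.c_[p[0]+r*np.cos(a),p[1]+r*np.sin(a),np.full(60,p[2])]
E
python3 - <<'E'
from h import *
import cv2
row=[]
for n,P in(("top",[(171,208),(239,197),(329,203)]),("side",[(238,297),(244,204),(270,156)])):
    c=Cam(np.load(n+"0.npz"))
    z=[.015,.078,.0156]
    print(n,[c.plane(p,zz).round(4).tolist() for p,zz in zip(P,z)])
    row.append(np.hstack([cv2.resize(c.im[p[1]-21:p[1]+21,p[0]-21:p[0]+21],(260,260),interpolation=cv2.INTER_CUBIC) for p in P]))
cv2.imwrite("pics/crops.png",np.vstack(row))
E
```

```text
top [[0.502, 0.2162, 0.015], [0.5309, 0.0288, 0.078], [0.5227, -0.2187, 0.0156]]
side [[0.5039, 0.2196, 0.015], [0.532, 0.0415, 0.078], [0.5237, -0.2082, 0.0156]]
```

View pics/crops.png

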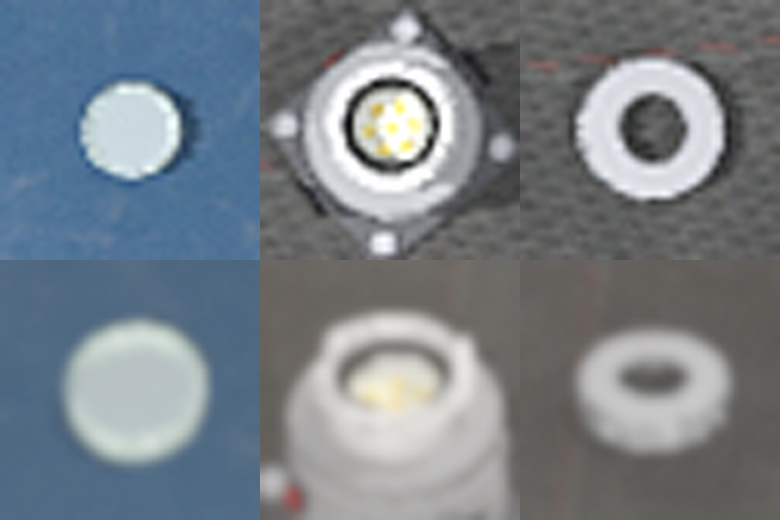

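The crops show the glass disc, the lamp's mouth with its black gasket ring, and the ring lying flat on the bench. I'll turn the refined centres into positions and check them by projecting model circles.

```bash
python3 - <<'E'
from h import *
import cv2
P={"top":[(171,208),(239,197),(329,203)],"side":[(238,297),(244,204),(270,156)]}
C={"top":[(170.74,207.6),(238.8,195.5),(328.7,202.3)],"side":[(238.55,297.1),(244.4,200.5),(270.1,153.3)]}
Z={"top":[.015,.0705,.0156],"side":[.015,.078,.0156]}
cam={n:Cam(np.load(n+"0.npz")) for n in P}
E={n:[cam[n].plane(u,z) for u,z in zip(C[n],Z[n])] for n in P}
for n in P: print(n,np.round(E[n],4).tolist())
out=[]
for n in P:
    r=[]
    for i,p in enumerate(P[n]):
        g=cv2.resize(cam[n].im[p[1]-21:p[1]+21,p[0]-21:p[0]+21],(260,260),interpolation=cv2.INTER_CUBIC)
        x,y=E["top"][i][:2] if n=="top" else (E["top"][i][:2]+E["side"][i][:2])/2
        if n=="side": x,y=E["top"][i][:2]
        for rr,zz in ([(.02,.015)],[(.024,.078),(.021,.0705)],[(.031,.0156),(.016,.0156)])[i]:
            q=((cam[n].proj(circle((x,y,zz),rr))-np.array(p)+21+.5)*260/42-.5)
            cv2.polylines(g,[np.int32(q*8)],True,(0,0,255),1,cv2.LINE_AA,3)
        r.append(g)
    out.append(np.hstack(r))
cv2.imwrite("pics/ov.png",np.vstack(out))
E
```

```text
top [[0.5031, 0.2169, 0.015], [0.5353, 0.0296, 0.0705], [0.5246, -0.2178, 0.0156]]
side [[0.5029, 0.2196, 0.015], [0.5336, 0.0312, 0.078], [0.5255, -0.2197, 0.0156]]
```

View pics/ov.png

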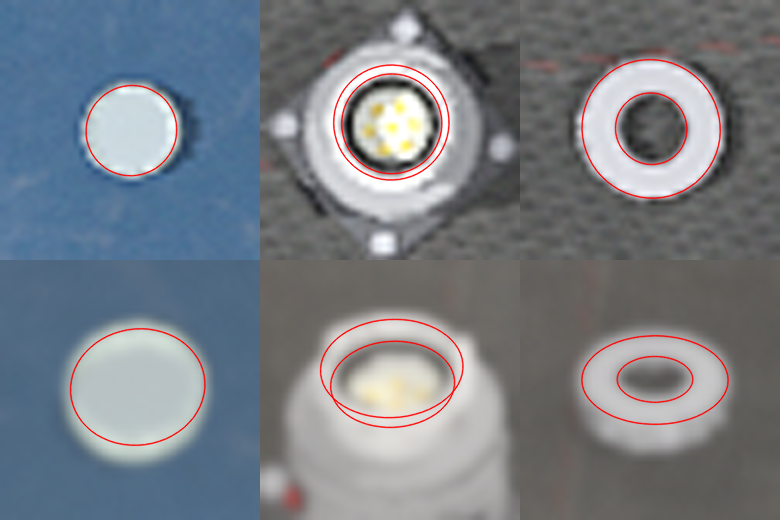

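```bash
cat >> h.py <<'E'
from scipy.spatial.transform import Rotation as Ro
def rot(deg): return (Ro.from_euler("z",deg,degrees=True)*Ro.from_euler("x",180,degrees=True)).as_rotvec()
E
python3 - <<'E'
from h import *
from workcell import bot
for y in range(-180,181,45):
    q=bot.inverse_kinematics([.5345,.0303,.16],rot(y)); print(y,None if q is None else np.round(q,2))
bot.goto([.5345,.0303,.14],rot(0)); print(bot.current_clock(),bot.current_contact_force())
bot.line_to([.5345,.0303,.061]); print(bot.current_clock(),bot.current_contact_force())
bot.set_gripper(0.0,4)
bot.hold(.2)
print(bot.current_clock(),bot.current_contact_force(),bot.current_opening()*92,bot.current_grip_force(),bot.current_ee_pos())
E
```

```text
-180 [-0.17  0.1   1.77  0.    1.27 -1.74]
-135 [-0.17  0.1   1.77  0.    1.27 -2.53]
-90 [-0.17  0.1   1.77 -0.    1.27  2.97]
-45 [-0.17  0.1   1.77 -0.    1.27  2.19]
0 [-0.17  0.1   1.77 -0.    1.27  1.4 ]
45 [-0.17  0.1   1.77 -0.    1.27  0.62]
90 [-0.17  0.1   1.77 -0.    1.27 -0.17]
135 [-0.17  0.1   1.77  0.    1.27 -0.95]
180 [-0.17  0.1   1.77  0.    1.27 -1.74]
2.35 [ 0.44092064  0.580211   -0.0057397 ]
3.025 [ 1.07881454 -0.22911435  0.86304294]
3.9917 [-1.02699002 -7.78471528  0.66845592] 53.489409221107934 4.000103551297346 [0.53476834 0.02806462 0.06126474]
```

```bash
python3 - <<'E'
from h import *
from workcell import bot
bot.set_gripper(1.0)
print(bot.current_ee_pos())
bot.line_to([.5347,.0281,.095]); bot.goto([.5347,.0281,.095],rot(90)); bot.line_to([.5347,.0281,.061])
print(bot.current_ee_pos(),bot.current_clock())
bot.set_gripper(0.0,4); bot.hold(.2)
print(bot.current_clock(),bot.current_contact_force(),bot.current_opening()*92,bot.current_ee_pos())
bot.set_gripper(1.0); bot.line_to([.5347,.0281,.12],max_speed=.25)
bot.goto([.503,.218,.06],rot(90)); 
bot.line_to([.503,.218,.0115],max_speed=.1); print(bot.current_ee_pos(),bot.current_contact_force())
bot.set_gripper(0.0,4)
print(bot.current_clock(),bot.current_contact_force(),bot.current_opening()*92,bot.current_grip_force(),bot.current_ee_pos())
E
```

```text
[0.53449014 0.03038364 0.06099952]
[0.53405226 0.02822769 0.06050541] 6.85
7.7167 [-2.18215549  0.55060497  3.2870209 ] 53.27077855455164 [0.53472857 0.02807742 0.06118533]
[0.50353255 0.21772158 0.01185833] [ 0.6195072   0.8625378  -0.30780322]
11.1083 [ 0.02007239  0.09624237 -0.12472618] 39.873740370812996 3.999985456466675 [0.50299193 0.21802247 0.01150461]
```

```bash
python3 - <<'E'
from h import *
from workcell import bot
bot.set_gripper(.6); bot.line_to([.503,.218,.025]); bot.goto([.503,.218,.025],rot(0)); bot.line_to([.503,.218,.0115],max_speed=.08); bot.hold(.2)
bot.set_gripper(0.0,10); bot.hold(.2)
p=bot.current_ee_pos(); print(bot.current_clock(),bot.current_opening()*92,p)
dx=p[0]-.503
bot.line_to([.503,.218,.13],max_speed=.25)
X=[.5347+dx,.0281]
bot.goto(X+[.11],rot(0)); bot.hold(.2); print(bot.current_ee_pos(),bot.current_contact_force(),bot.current_opening()*92,bot.current_clock())
import cv2
c=bot.read_camera("side"); im=c["pixels"]; u=(244,190); g=im[130:250,170:320]; cv2.imwrite("pics/hold.png",cv2.resize(g,None,fx=5,fy=5,interpolation=cv2.INTER_CUBIC))
E
```

```text
14.2833 39.08279688403554 [0.5031684  0.21800082 0.01168101]
[0.53474106 0.02957547 0.10994645] [-0.58431232 -0.0731408  -0.14760402] 39.22345972150179 15.9
```

View pics/hold.png

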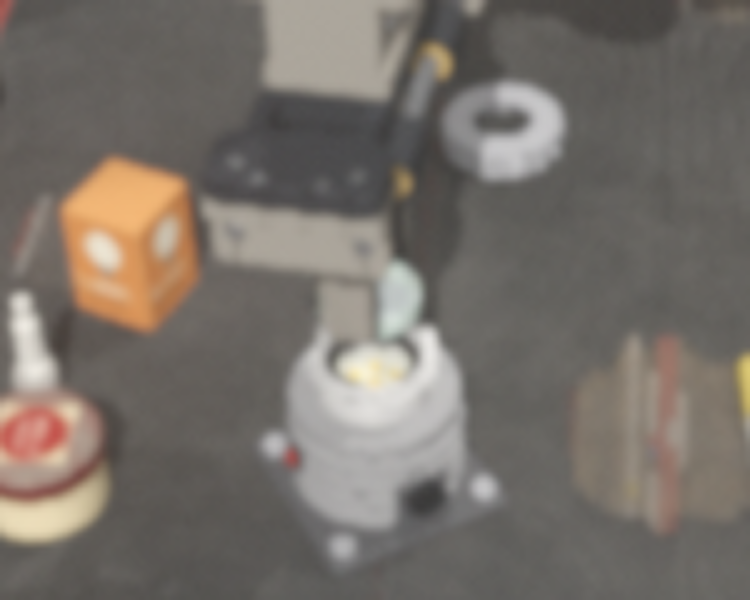

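The glass was gripped off-centre and has swung up on edge, showing at about (400,300) in the crop, to the right of the finger. I'll take it back to the folder, lower it until it touches, let go and look again.

```bash
cat >> h.py <<'E'
import cv2
def glass_pos(bot):
    r={}
    for n in("top","side"):
        c=Cam(bot.read_camera(n)); P=c.proj([[.503,.225,.01]])[0].astype(int); w=45
        x0,y0=P-w; g=c.im[y0:y0+2*w,x0:x0+2*w].astype(int)
        r[n]=(c,g,(x0,y0))
    return r
E
python3 - <<'E'
from h import *
from workcell import bot
bot.line_to([.5347,.0281,.13],max_speed=.25)
bot.goto([.51,.225,.07],rot(0)); z=.07; bot.hold(.3); f0=bot.current_contact_force()[2]
while z>.008:
    z-=.003; bot.line_to([.51,.225,z],max_speed=.05)
    if bot.current_contact_force()[2]-f0>1: break
print(z,bot.current_contact_force(),f0,bot.current_opening()*92)
bot.set_gripper(.7); bot.hold(.4); bot.line_to([.51,.225,.10],max_speed=.25)
bot.goto([.5,.06,.2],rot(0)); print(bot.current_clock())
r=glass_pos(bot); np.set_printoptions(suppress=True)
import pickle; pickle.dump(r,open("g.pkl","wb"))
cv2.imwrite("pics/g.png",np.hstack([cv2.resize(r[n][1].astype(np.uint8),(390,390),interpolation=cv2.INTER_CUBIC) for n in r]))
print({n:r[n][2] for n in r})
E
```

```text
0.067 [-0.21834631 -0.07171493  0.26067806] -0.8041226052634558 38.76472827661387
19.6167
{'top': (np.int64(123), np.int64(162)), 'side': (np.int64(192), np.int64(256))}
```

View pics/g.png

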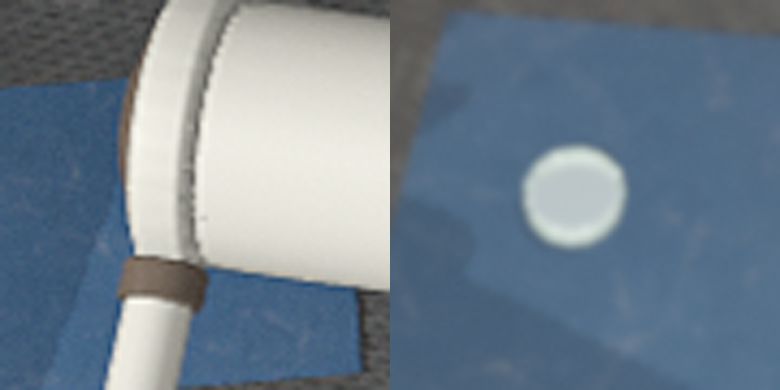

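The glass lies flat on the folder at about (234,301) in the side image. On reflection, the earlier "swung" look was probably just the finger hiding half of a level disc. I'll regrip on two axes and go straight to placing it.

```bash
cat >> h.py <<'E'
def settle(bot,T,n=3,tol=.0003,speed=.05):
    T=np.array(T,float); c=T.copy()
    for i in range(n):
        bot.hold(.15); e=T-np.array(bot.current_ee_pos())
        if abs(e).max()<tol: break
        c=c+.7*e; bot.line_to(c.tolist(),max_speed=speed)
    return np.array(bot.current_ee_pos())
E
python3 - <<'E'
from h import *
from workcell import bot
c=Cam(np.load("side0.npz")); x,y,_=c.plane((234.1,300.85),.015); y-=.0016; print("glass",x,y)
bot.goto([x,y,.05],rot(90)); bot.set_gripper(.7); bot.line_to([x,y,.0115],max_speed=.1)
bot.set_gripper(0.0,4); bot.hold(.1); p=bot.current_ee_pos(); gx=p[0]; print(p,bot.current_opening()*92)
bot.set_gripper(.7); bot.hold(.2); bot.line_to([gx,y,.03]); bot.goto([gx,y,.03],rot(0)); bot.line_to([gx,y,.0115],max_speed=.1)
print(settle(bot,[gx,y,.0115],2))
bot.set_gripper(0.0,8); bot.hold(.1); p=np.array(bot.current_ee_pos()); print(p,bot.current_opening()*92)
dx=p[0]-gx; dz=p[2]-.005
bot.line_to([x,y,.12],max_speed=.25)
X=[.5347+dx,.0281]
bot.goto(X+[.10],rot(0)); print(settle(bot,X+[.10]),X,dz,bot.current_contact_force(),bot.current_opening()*92,bot.current_clock())
E
```

```text
glass 0.5089448410594394 0.22721967105755414
[0.5093418  0.22734372 0.01195535] 39.60542738910511
[0.50914516 0.22720138 0.01130903]
[0.50907179 0.22714017 0.01119689] 39.212681331242955
[0.53445244 0.02797808 0.10000705] [np.float64(0.5344299898853779), 0.0281] 0.00619689136379351 [ 0.01217986 -0.40623063  0.3034252 ] 39.28310907750937 28.7083
```

```bash
python3 - <<'E'
from h import *
from workcell import bot
f0=np.array(bot.current_contact_force()); x,y=.53443,.0281
for z in (.086,.083,.081,.0797):
    bot.line_to([x,y,z],max_speed=.05); f=np.array(bot.current_contact_force())-f0; print(z,f.round(2),np.round(bot.current_ee_pos(),4))
    if f[2]>3: print("stop");break
else:
    bot.set_gripper(.7); bot.hold(.15); bot.line_to([x,y,.16],max_speed=.25); bot.goto([.525,-.19,.12],rot(0))
    print(bot.current_clock())
    for n in("top","side"): 
        c=Cam(bot.read_camera(n)); u=c.proj([[.5347,.0281,.08]])[0].astype(int); cv2.imwrite(f"pics/p_{n}.png",cv2.resize(c.im[u[1]-30:u[1]+30,u[0]-30:u[0]+30],(390,390),interpolation=cv2.INTER_CUBIC))
    cv2.imwrite("pics/placed.png",np.hstack([cv2.imread(f"pics/p_{n}.png") for n in("top","side")]))
E
```

```text
0.086 [0.47 0.03 0.19] [0.534  0.0282 0.0854]
0.083 [-0.04  0.61 -0.52] [0.5344 0.0281 0.0829]
0.081 [ 0.03  0.29 -0.57] [0.5343 0.0281 0.0809]
0.0797 [ 0.33 -0.02 -0.46] [0.5343 0.0281 0.0796]
31.95
```

View pics/placed.png

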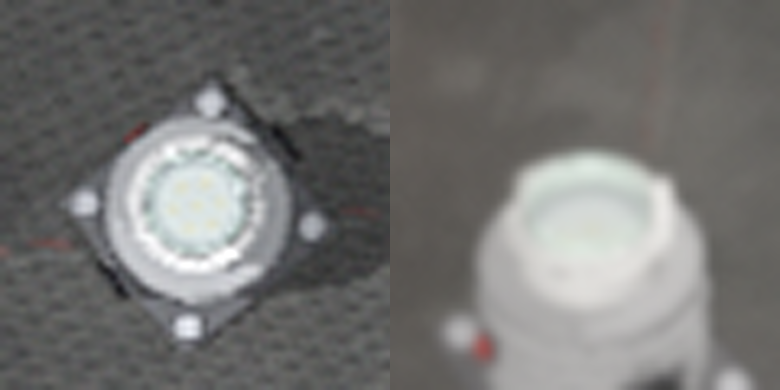

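The glass sits level and central in the mouth: the pale disc fills the bore in both views. Next I'll pick up the ring with a two-axis grip.

```bash
python3 - <<'E'
from h import *
from workcell import bot
x,y=.525,-.219
bot.set_gripper(1.0); bot.goto([x,y,.05],rot(120)); bot.line_to([x,y,.005],max_speed=.1)
bot.set_gripper(0.0,8); bot.hold(.1); p1=np.array(bot.current_ee_pos()); print(p1,bot.current_opening()*92,bot.current_clock())
bot.set_gripper(.85); bot.hold(.1); p1[2]=.035; bot.line_to(p1.tolist(),max_speed=.2); bot.goto(p1.tolist(),rot(210)); p1[2]=.0055; bot.line_to(p1.tolist(),max_speed=.1)
settle(bot,p1,1)
bot.set_gripper(0.0,30); bot.hold(.1); p=np.array(bot.current_ee_pos()); print(p,bot.current_opening()*92)
# ring centre along first-grip closing axis stays p1; second gives the other axis
a=Ro.from_rotvec(rot(120)).as_matrix()[:2,1]; off=((p1-p)[:2]@a)*a; print("ring-tcp",off,"dz",p[2])
bot.line_to([p[0],p[1],.13],max_speed=.3)
T=np.r_[np.array([.5347,.0281]),.105]
Rr=Ro.from_euler("z",25,degrees=True).as_matrix()[:2,:2]; T[:2]-=Rr@off
bot.goto(T.tolist(),rot(235)); print(settle(bot,T,2),T,bot.current_contact_force(),bot.current_ft_torque(),bot.current_joints()[5],bot.current_opening()*92,bot.current_clock())
E
```

```text
[ 0.52515214 -0.21913713  0.00531352] 61.56476379450529 35.7333
[ 0.52485395 -0.21900589  0.00511364] 60.80336077300688
ring-tcp [1.66812847e-04 9.63094422e-05] dz 0.005113643492234938
[0.53446658 0.02833329 0.10494432] [0.53458952 0.02794222 0.105     ] [ 0.45794041 -0.51853836 -1.27675397] [ 0.09561286 -0.00768371  0.02411786] -2.7036931316089037 61.071599366444964 41.6583
```

```bash
cat > turn.py <<'E'
from h import *
from workcell import bot
def st(f0,m0,yaw):
    f=np.array(bot.current_contact_force())-f0; m=np.array(bot.current_ft_torque())-m0; p=np.array(bot.current_ee_pos())
    print(f"{bot.current_clock():.2f} yaw {yaw:.0f} z {(p[2]-.0051-.078)*1e3:.2f} F {f.round(1)} Mz {m[2]:.3f} xy {((p[:2]-[.5346,.028])*1e3).round(1)}",flush=True)
    return f,m,p
E
python3 - <<'E'
from turn import *
f0=np.array(bot.current_contact_force());m0=np.array(bot.current_ft_torque()); np.savez("zero.npz",f0=f0,m0=m0)
X=[.5346,.0280]; z=.088; bot.line_to(X+[z],max_speed=.08)
while z>.074:
    z-=.0015; bot.line_to(X+[z],max_speed=.05); f,m,p=st(f0,m0,235)
    if f[2]>3: break
E
```

```text
42.27 yaw 235 z 3.63 F [-0.1  0.   0.4] Mz -0.052 xy [0.2 0. ]
42.52 yaw 235 z 1.90 F [-1.2  1.3 -0.1] Mz -0.020 xy [-0. -0.]
42.77 yaw 235 z 0.28 F [-0.1  1.1 -0.2] Mz -0.007 xy [-0.1  0. ]
43.02 yaw 235 z -1.26 F [0.1 0.5 0.5] Mz -0.038 xy [-0.1  0. ]
43.27 yaw 235 z -2.24 F [-1.2  0.9  3.6] Mz -0.020 xy [ 0.3 -0.1]
```

```bash
python3 - <<'E'
from turn import *
d=np.load("zero.npz"); f0,m0=d["f0"],d["m0"]; X=[.5346,.0280]; yaw=235; p=np.array(bot.current_ee_pos())
for i in range(12):
    yaw-=12; bot.line_to(X+[p[2]-.0016],rot=rot(yaw),max_speed=.05); f,m,p=st(f0,m0,yaw)
    if abs(m[2])>.15 or f[2]>9 or p[2]-.0831<-.0085: break
print(bot.current_joints()[5])
E
```

```text
43.62 yaw 223 z -3.12 F [-2.1  0.4  7. ] Mz -0.249 xy [ 0.6 -0.3]
-2.4957800722383223
```

```bash
python3 - <<'E'
from turn import *
d=np.load("zero.npz"); f0,m0=d["f0"],d["m0"]; X=[.5346,.0280]; yaw=223; p=np.array(bot.current_ee_pos())
def go(y,z):
    global p
    bot.line_to(X+[z],rot=rot(y),max_speed=.05); bot.hold(.05); f,m,p=st(f0,m0,y); return f,m
f,m=go(223,p[2]); backs=0
f,m=go(223,p[2]+.0005); 
for i in range(14):
    if bot.current_clock()>55 or p[2]-.0831<-.0085: break
    if abs(m[2])>.17:
        backs+=1
        if backs>3: break
        yaw+=15; go(yaw,p[2]+.0003); go(yaw,p[2]-.001)
    yaw-=12; f,m=go(yaw,p[2]-.0012)
E
```

```text
43.92 yaw 223 z -3.01 F [-0.4 -0.5  3.4] Mz -0.054 xy [ 0.2 -0.1]
44.23 yaw 223 z -2.90 F [0.1 1.2 1.7] Mz 0.041 xy [-0.4  0.1]
44.63 yaw 211 z -3.83 F [-0.4  0.6  4.8] Mz -0.039 xy [ 0.2 -0.1]
45.04 yaw 199 z -4.64 F [-0.8 -1.1  5.5] Mz -0.104 xy [ 0.3 -0.2]
45.45 yaw 187 z -5.45 F [-0.1  0.2  5.2] Mz -0.159 xy [ 0.3 -0.1]
45.86 yaw 175 z -6.23 F [-0.3  0.6  7.1] Mz -0.125 xy [ 0.4 -0.1]
46.27 yaw 163 z -7.05 F [-0.7 -0.1  6.3] Mz -0.173 xy [ 0.3 -0.1]
46.73 yaw 178 z -6.05 F [-0.1 -0.   8.8] Mz -0.005 xy [ 0.4 -0. ]
47.02 yaw 178 z -6.13 F [-2.9  0.6 10.2] Mz 0.024 xy [ 0.4 -0.1]
47.43 yaw 166 z -6.85 F [-1.9  0.8  8.1] Mz -0.186 xy [ 0.3 -0.1]
47.89 yaw 181 z -5.86 F [-1.7  0.7  9. ] Mz 0.041 xy [ 0.4 -0.1]
48.19 yaw 181 z -5.91 F [-2.3  0.5  9.6] Mz 0.026 xy [ 0.4 -0.1]
48.60 yaw 169 z -6.65 F [-1.2 -0.3  7. ] Mz -0.127 xy [ 0.3 -0.1]
49.01 yaw 157 z -7.43 F [0.2 0.6 7. ] Mz -0.130 xy [ 0.4 -0.1]
49.42 yaw 145 z -8.24 F [-0.5 -0.7  7.4] Mz -0.095 xy [ 0.3 -0. ]
49.83 yaw 133 z -8.96 F [-1.3  0.5  7.8] Mz -0.183 xy [ 0.4 -0.1]
```

```bash
python3 - <<'E'
from turn import *
d=np.load("zero.npz"); f0,m0=d["f0"],d["m0"]; X=[.5346,.0280]; yaw=133; p=np.array(bot.current_ee_pos())
zc=p[2]+.0003
for i in range(8):
    if i: yaw-=5; zc-=.000333
    bot.line_to(X+[zc],rot=rot(yaw),max_speed=.05); bot.hold(.1); f,m,p=st(f0,m0,yaw)
    zc+=(f[2]-2)/3500*.4
    if abs(m[2])>.18 and i>1: break
E
```

```text
50.17 yaw 133 z -8.83 F [0.2 0.1 3.8] Mz 0.001 xy [-0.2  0.1]
50.52 yaw 128 z -8.88 F [-0.4  1.3  4.1] Mz -0.077 xy [-0.2  0.1]
50.88 yaw 123 z -8.91 F [-0.5  0.9  4.3] Mz -0.030 xy [-0.1  0. ]
51.23 yaw 118 z -8.90 F [-0.4  0.8  5.3] Mz -0.072 xy [0. 0.]
51.58 yaw 113 z -8.91 F [-0.2  0.4  3.5] Mz -0.029 xy [ 0. -0.]
51.92 yaw 108 z -8.96 F [-1.2  0.7  5.8] Mz -0.039 xy [ 0.1 -0. ]
52.27 yaw 103 z -9.00 F [ 0.4 -0.8  3.9] Mz -0.108 xy [ 0. -0.]
52.62 yaw 98 z -9.21 F [0.8 0.9 4.1] Mz -0.168 xy [-0.1  0. ]
```

```bash
python3 - <<'E'
from turn import *
d=np.load("zero.npz"); f0,m0=d["f0"],d["m0"]; X=[.5346,.0280]
bot.hold(.2); f,m,p=st(f0,m0,98)
bot.line_to(X+[p[2]+.0005],max_speed=.05)
ms=[]
for i in range(4): bot.hold(.05); f,m,p=st(f0,m0,98)
a=Ro.from_rotvec(bot.current_tool_rot())*Ro.from_euler("x",-180,degrees=True); print("actual yaw",a.as_euler("zyx",degrees=True))
E
```

```text
52.83 yaw 98 z -9.19 F [0.3 0.2 2.8] Mz -0.110 xy [-0.  0.]
53.12 yaw 98 z -9.11 F [ 2.2  0.8 -2.2] Mz -0.104 xy [-0.1  0. ]
53.17 yaw 98 z -9.09 F [ 2.3 -0.4 -3.1] Mz -0.102 xy [-0.1  0. ]
53.23 yaw 98 z -9.09 F [ 3.8  0.2 -3. ] Mz -0.087 xy [-0.1  0. ]
53.27 yaw 98 z -9.08 F [ 2.5  0.2 -3.7] Mz -0.097 xy [-0.1  0. ]
actual yaw [9.80044875e+01 6.12311165e-03 3.10007037e-03]
```

```bash
python3 - <<'E'
from turn import *
d=np.load("zero.npz"); f0,m0=d["f0"],d["m0"]; X=[.5346,.0280]
p=np.array(bot.current_ee_pos()); z=p[2]-.0005
bot.line_to(X+[z],max_speed=.05); bot.line_to(X+[z-.00013],rot=rot(96),max_speed=.05); st(f0,m0,96); bot.hold(.1); f,m,p=st(f0,m0,96)
bot.set_gripper(1.0); bot.hold(.2); bot.line_to(X+[.16],max_speed=.2); bot.goto([.45,.2,.25],rot(96)); bot.hold(.3)
print(bot.current_clock(),bot.current_contact_force())
for n in("top","side"): 
    c=Cam(bot.read_camera(n)); u=c.proj([[.5347,.0281,.08]])[0].astype(int); cv2.imwrite(f"pics/p_{n}.png",cv2.resize(c.im[u[1]-30:u[1]+30,u[0]-30:u[0]+30],(390,390),interpolation=cv2.INTER_CUBIC))
cv2.imwrite("pics/final.png",np.hstack([cv2.imread(f"pics/p_{n}.png") for n in("top","side")]))
E
```

```text
53.77 yaw 96 z -9.34 F [-0.4  1.4  5.3] Mz 0.179 xy [-0.  0.]
53.88 yaw 96 z -9.36 F [-2.3  0.6  6.3] Mz 0.080 xy [-0. -0.]
56.4333 [-0.46439153 -0.03036073 -0.31955635]
```

View pics/final.png

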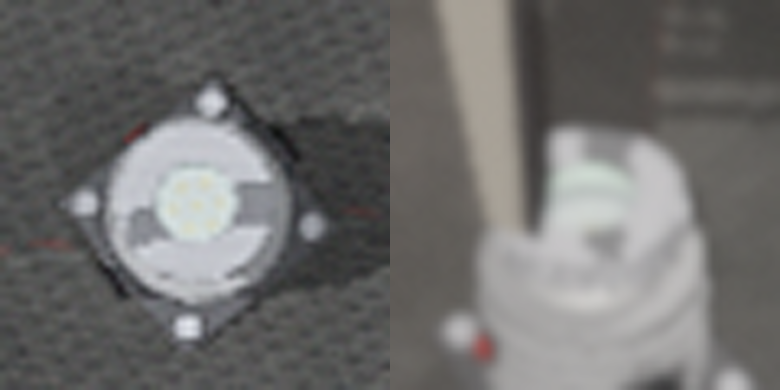

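The ring sits on the neck with the glass showing through its opening; the grey bands look like arm shadows. I estimate the clamp at 9 to 14 N, which is inside the 4 to 18 N window, so I'm handing in.

```bash
python3 -c "
from workcell import bot
print(bot.job_done(),bot.current_clock())"
```

```text
the job is handed in; nothing more can be done
the job is handed in; nothing more can be done
```

The job is handed in at about 56 s of the 67 s allowed: the glass is seated in the lamp's mouth and the ring is screwed down over it, with the clamp estimated at 9–14 N (not measured directly; the torque readings were inconsistent) and no verdict returned.

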